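Register a filter on the light box and hold the sprung shutter half open

ROBOT

A 7-joint arm with a two-finger parallel gripper is mounted at the origin on a cart in front of the work surface, level with it; the furniture and walls round the work are solid. World frame = base frame: x ahead of the robot, y to its left, z up, the work surface at z = 0. Lengths are in mm, angles in degrees, forces in N, time in s.
With the tool pointing down it reaches from about 400 to 850 mm from the base axis. Payload 4.4 kg.
Tool frame: the origin (TCP) lies midway between the tips of the shut fingers; the grasp point (between the pads) lies 19 mm behind it (ctrl.grip_point_offset is the distance from the TCP to the grasp point, in mm); z points along the fingers, y is the line along which they close (so a half turn about z gives the same grasp; the last joint's range is limited). The gripper opens to 94 mm and grips with 3 to 60 N. Pads are 16 mm wide; open, the fingers measure 119 mm over their backs; the gripper's body (75 mm by 177 mm) begins 78 mm behind the grasp point.
Start: joints at [-75.848, 36.005, 2.206, 86.941, -1.547, 57.084, -1.146], TCP at [199.995, 618.483, 171.778] pointing down, gripper open.
Joint ranges: [-175.42, 175.42], [-21.48, 121.26], [-71.46, 75.88], [10.55, 141.38], [-63.04, 243.04], [13.31, 113.54], [-168.57, 168.57]. Speed limits (degrees/s): [147.25, 147.25, 180, 180, 180, 180, 180].

INTERFACE

Orientations are given as a 3x3 rotation matrix whose columns are the frame's x, y, z axes.
In Python, from bench import sensors, grab_frame, ctrl gives the robot as it stands.
- The arm moves only by the shell command python3 -m jog 'ROWS'. ROWS is JSON, a list of rows, each a list of 5 numbers: the closure, from 0 (fully open) to 1 (shut), then the shift along the tool's x, y, z in units of 30 mm (1.0 is 30 mm), then the turn about the tool's z in degrees. In form: [[jaw, dx, dy, dz, spin], ...]. A call has 1 to 20 rows; each row shifts and turns the commanded pose from where the row before left it, along the tool's axes as they then stand; what a row does not reach is not made up. A row lasts 1/10 s, in which the tool goes at most 50 mm and 8.59 degrees, less where a joint would pass 70% of its speed; a pose out of reach is approached as far as the arm can. A call is refused whole if a number of a shift passes 1 or a number of a turn 8.59, either way. A call with a gripper value outside its range is refused whole. The fingers move at their own pace and stop on an object; the grip force is fixed at half the most. Time passes only in rows, so rows that do not move let the fingers close. It gives the time, the measured TCP pose, the force, the opening and the grip force at its end, in the units of the state.
- sensors.get_obs(): the state, without advancing time (a new reading comes with each control period).
- grab_frame(name): name is "scene" or "side" or "wrist"; returns a dict with "img" (420x560x3 uint8, red, green, blue), "camera_matrix" (3x3 intrinsics, pixels), "D" ([k1, k2, p1, p2, k3] as OpenCV has them; the pictures are not rectified), "R" (3x3) and "t" (3): a world point X has camera coordinates R X + t. Camera axes: x right, y down, z forward; pixel columns grow to the right and rows downward; lengths in mm; the calibration is good to about 2 mm. A picture is of the moment at which its call begins. There is no depth.
- ctrl.close_job(): hands the job in; it is judged then, once.
The state is a dict: "clock": time; "joints": joint angles; "qvel": joint speeds; "joint_efforts": joint torques, N m; "position": TCP position; "orientation": TCP orientation; "force": force on the tool from outside, world axes, zero at the start; "moment": the same for the moment, N m; "gripper_width": finger opening in mm; "grip_force": force on a finger pad.
Only numpy, scipy, OpenCV 4.12 (cv2) and the standard library are available. Lean on these libraries where they do the work, as an engineer would, in place of code of your own. Each camera call takes 0.05 s, during which the arm holds its last target. There are 200 camera calls.

TASK

With the shutter of the light box left closed, push the loose green filter along the top plate, over the glass window, until its ring is snug against both dark stop bars. Then slide the orange shutter knob against its spring to half of its travel (the red mark) and finish with the gripper still holding it steady there: if it is let go it springs shut. The filter must stay against its stops, and the can, vial, dish and marker round the box must be left where they are.

Things in the scene. Friction and masses are not known exactly. Their poses are not given: they have to be found in the camera images.
- light_box: Low grey box with aluminium top, 144 x 244 x 32 mm, fixed to the desk; place and yaw differ between runs. Origin: on the desk, under the middle in x, 5 mm to the -y side of the middle in y. In its frame the top covers x -72..72, y -117..127 mm at z = 32 mm. A round clear window, 36 mm wide, is flush in the top; the slot of the shutter runs along y at x = 22.5 mm, y 60..112 mm.
- seat (a point): Centre of the window, on the top, at (22.5, -2.5, 32) mm in the light box frame: the filter's origin lies here when it touches both stop bars. The bars are dark steel, 6 mm high, and form a corner: one along y with inner face at x = 45 mm (y -80..28, 9 mm thick), one along x with inner face at y = 20 mm (x -46..54, 8 mm thick); push towards +x and +y to touch both.
- green_filter: Loose round green filter in a black ring, 45 mm in diameter, 6 mm thick, about 28 g, flat on the top of the light box, at first clear of both bars, x about -45..-20 mm and y -80..-35 mm in the box frame. Origin: centre of its underside; z up; its yaw means nothing.
- shutter_knob: Orange upright round knob of the shutter, 18 mm in diameter, its top 36 mm and its underside 3 mm above the box's top. Origin: on its axis, level with the box's top; axes as the box's. Closed it stands at (22.5, 66) mm in the box frame and moves only towards the box's +y, by 40 mm. A pointer on its foot shows against marks: black closed, long red half, black fully open.
- shutter (a joint): Travel of the shutter and its knob in m: 0 closed (start), 0.020 half (red mark), 0.040 fully open, growing towards the light box's +y. A spring pulls it shut: about 3 N at closed, 8 N at half, 13 N at fully open. Nothing latches it.
- objective_can: Bystander: black plastic can, 43 mm in diameter, 61 mm high, on the desk behind the light box. Origin: centre of its underside.
- oil_vial: Bystander: small brown bottle with a black cap, 29 mm in diameter, 62 mm high, on the desk behind the light box. Origin: centre of its underside.
- dish: Bystander: closed clear culture dish, 59 mm in diameter, 16 mm high, on the desk to the left of the light box. Origin: centre of its underside.
- marker: Bystander: blue and white marker pen, 126 mm long, 13 mm thick, lying on the desk in front of the light box. Origin: under its middle.
Things that resemble listed ones, but are neither listed nor needed, are in the scene too. What is meant by the green_filter is not brown or yellow, and is the larger of those in its own colour.

How it is judged:
By the outcome, as a careful person would: the job done as asked, in the order asked, and still so for the second after the job is handed in, while the arm keeps its last pose, push and grip.
It also fails if it takes over 54 s, if anything falls off the work surface, if the arm or the gripper's body presses on something with over 40 N, if the wrist force passes 120 N, or if a joint passes its speed limit or range.

## Working session

There is one attempt and no reset: what is moved stays moved. The work goes in short steps, Python scripts to look and compute and a shell command to move; the robot and the scene stay as the last step left them, time stands still between calls to the robot, and variables do not carry over. Pictures are saved under pics/ and viewed, at most 13 in all, crops included, and the job is handed in when it is done.

```bash
mkdir -p pics; ls; python3 - <<'E'
from bench import sensors, grab_frame, ctrl
import cv2
o=sensors.get_obs();print({k:o[k] for k in('clock','position','orientation','gripper_width','force')},ctrl.grip_point_offset)
for n in("scene","side"):
    f=grab_frame(n);cv2.imwrite(f"pics/{n}0.png",f["img"][...,::-1]);print(n,f["camera_matrix"],f["D"],f["R"],f["t"])
E
```

```text
pics
{'clock': 0.0, 'position': array([199.77382471, 617.77259933, 170.86541256]), 'orientation': array([[-9.51484735e-01,  3.07695478e-01, -5.40010744e-04],
       [ 3.07695950e-01,  9.51483037e-01, -1.79825979e-03],
       [-3.95053450e-05, -1.87717586e-03, -9.99998237e-01]]), 'gripper_width': 94.27631440492281, 'force': array([0.66094336, 0.50842253, 0.7301844 ])} 18.8
scene [[426.59877136   0.         276.37216122]
 [  0.         426.59877136 203.18881184]
 [  0.           0.           1.        ]] [-0.01400745  0.          0.          0.          0.        ] [[-0.90391256 -0.42722131 -0.02059194]
 [-0.28308696  0.63365571 -0.71995987]
 [ 0.3206304  -0.64495146 -0.69371014]] [ 581.40733036  -50.88373602 1091.39091567]
side [[426.81857611   0.         275.74883399]
 [  0.         426.81857611 208.7529987 ]
 [  0.           0.           1.        ]] [0.04004039 0.         0.         0.         0.        ] [[ 0.99264953 -0.11900423 -0.02202072]
 [-0.09511937 -0.65465223 -0.74992184]
 [ 0.07482796  0.74650415 -0.66115983]] [-435.57840099  311.44107777  643.22919419]
```

View pics/scene0.png

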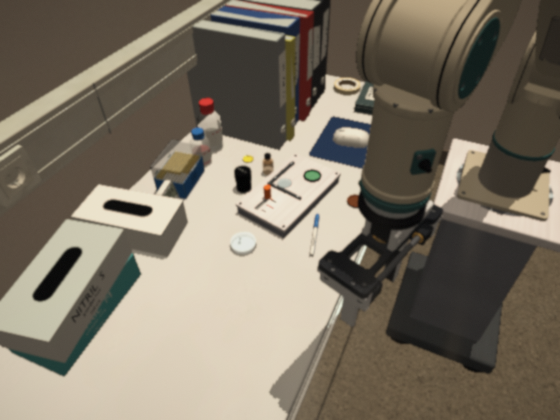

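View pics/side0.png

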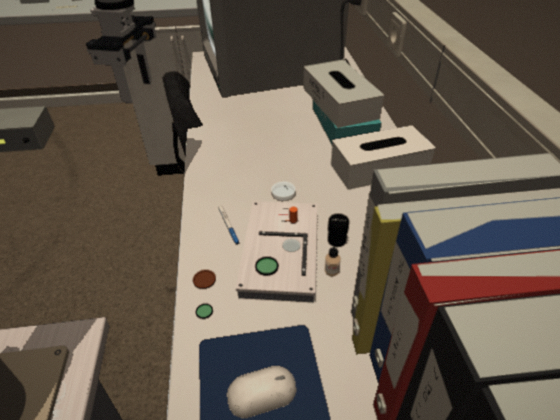

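Scene and side views show the box right of the marker. In side, its corners are at about (250,203), (319,206), (314,300) and (239,293). The filter is at (267,266), the knob at (293,213) and the stop corner at (305,235). The small green disc at (204,311) is a decoy. I'll get rough positions first, then refine with the wrist camera.

```bash
cat > h.py <<'E'
import numpy as np, cv2
from bench import sensors, grab_frame, ctrl
def ray(f,px,z):
    p=cv2.undistortPoints(np.array(px,float).reshape(-1,1,2),f["camera_matrix"],np.array(f["D"])).reshape(-1,2)
    d=np.c_[p,np.ones(len(p))]@f["R"]; c=-np.array(f["R"]).T@f["t"]
    return c+d*((z-c[2])/d[:,2])[:,None]
def proj(f,X):
    return cv2.projectPoints(np.array(X,float).reshape(-1,3),cv2.Rodrigues(np.array(f["R"]))[0],np.array(f["t"]),f["camera_matrix"],np.array(f["D"]))[0].reshape(-1,2)
def fit(B,W):  # rigid 2D box->world
    B=np.array(B,float);W=np.array(W,float)[:,:2];b=B-B.mean(0);w=W-W.mean(0)
    a=np.arctan2((b[:,0]*w[:,1]-b[:,1]*w[:,0]).sum(),(b*w).sum());R=np.array([[np.cos(a),-np.sin(a)],[np.sin(a),np.cos(a)]])
    t=W.mean(0)-R@B.mean(0);return a,R,t,W-(B@R.T+t)
def greens(f,lo=(45,80,25),hi=(90,255,255)):
    m=cv2.inRange(cv2.cvtColor(f["img"],cv2.COLOR_RGB2HSV),lo,hi)
    n,l,s,c=cv2.connectedComponentsWithStats(m);return [(s[i,4],c[i]) for i in range(1,n) if s[i,4]>25]
E
python3 - <<'E'
from h import *
np.set_printoptions(precision=1,suppress=True)
f=grab_frame("side");W=ray(f,[(250,203),(319,206),(314,297),(240,291)],32)
a,R,t,r=fit([(-72,127),(72,127),(72,-117),(-72,-117)],W);print(W,np.degrees(a),t,r)
for s,c in greens(f): print(s,c,ray(f,[c],35)[0])
print("seat",R@[22.5,-2.5]+t,"knob",R@[22.5,66]+t)
f=grab_frame("wrist");cv2.imwrite("pics/w0.png",f["img"][...,::-1]);print(-np.array(f["R"]).T@f["t"],f["R"])
o=sensors.get_obs()["orientation"];print(o)
E
```

```text
[[429.3 396.3  32. ]
 [578.8 364.2  32. ]
 [522.5 125.3  32. ]
 [393.5 156.2  32. ]] -11.35482520038623 [480.1 255.6] [[-5.2  2. ]
 [ 3.2 -1.7]
 [-5.1 -1.4]
 [ 7.1  1.1]]
720 [346.  126.7] [715.6 676.9  35. ]
262 [266.4 265.2] [446.7 207.4  35. ]
154 [203.8 310.7] [329.6 120.6  35. ]
seat [501.6 248.7] knob [515.1 315.9]
[130.  641.4 384.4] [[ 0.3  1.  -0. ]
 [ 0.9 -0.3  0.3]
 [ 0.2 -0.1 -1. ]]
[[-1.   0.3 -0. ]
 [ 0.3  1.  -0. ]
 [ 0.  -0.  -1. ]]
```

```bash
python3 -m jog '[[0.73,-0.8,-0.84,0,0],[0.73,-0.8,-0.84,0,0],[0.73,-0.8,-0.84,0,0],[0.73,-0.8,-0.84,0,0],[0.73,-0.8,-0.84,0,0],[0.73,-0.8,-0.84,0,0],[0.73,-0.8,-0.84,0,0],[0.73,-0.8,-0.84,0,0],[0.73,-0.8,-0.84,0,0],[0.73,-0.8,-0.84,0,0],[0.73,-0.8,-0.84,0,0],[0.73,-0.8,-0.84,0,0],[0.73,-0.8,-0.84,0,0],[0.73,-0.8,-0.84,0,0],[0.73,0,0,0,-8],[0.73,0,0,0,-8],[0.73,0,0,0,-8],[0.73,0,0,0,-8],[0.73,0,0,0,-8],[0.73,0,0,0,-8]]'
python3 -m jog '[[0.73,0,0,0,-7],[0.73,0,0,0,0],[0.73,0,0,0,0]]'
python3 - <<'E'
from h import *
f=grab_frame("wrist");cv2.imwrite("pics/w1.png",f["img"][...,::-1])
import pickle;pickle.dump(f,open("w1.pkl","wb"))
for s,c in greens(f): print(s,c,ray(f,[c],35)[0])
E
```

```text
clock: 2.2
position: [411.1, 179.3, 171.8]
orientation: [[-0.863, -0.506, -0.0], [-0.506, 0.863, 0.0], [0.0, 0.0, -1.0]]
force: [-0.6, -0.3, -0.5]
gripper_width: 25.7
grip_force: 0.0
clock: 2.5
position: [411.1, 179.3, 171.8]
orientation: [[-0.8, -0.6, -0.0], [-0.6, 0.8, 0.0], [0.0, 0.0, -1.0]]
force: [0.8, 0.8, -0.1]
gripper_width: 25.7
grip_force: 0.0
465 [293.62365591 120.54623656] [327.06694251 144.18899113  35.        ]
783 [273.84163474 237.0945083 ] [446.48923934 206.97351977  35.        ]
```

View pics/w1.png

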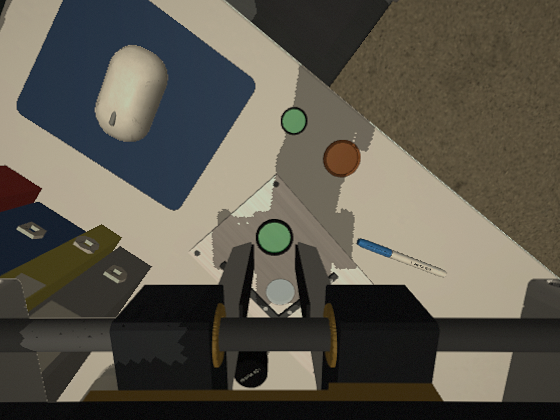

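The wrist view shows the filter at (274,237), the box corner at (276,176), the right-hand corner (72,-117) at (191,251), the window at (281,291), and the fingers straddling the push line. Next I refine the box pose.

```bash
python3 - <<'E'
from h import *
import pickle
np.set_printoptions(precision=1,suppress=True)
f=pickle.load(open("w1.pkl","rb"))
W=ray(f,[(276,176),(191,251),(281,291)],32);print(W)
a,R,t,r=fit([(-72,-117),(72,-117),(22.5,-2.5)],W);print("wrist",np.degrees(a),t,r)
print("inner corner", R@[45,20]+t)
c=cv2.resize(f["img"][160:330,170:390],None,fx=3.5,fy=3.5,interpolation=cv2.INTER_CUBIC);cv2.imwrite("pics/w1c.png",c[...,::-1])
g=grab_frame("side");c=cv2.resize(g["img"][190:310,220:350],None,fx=4.9,fy=4.9,interpolation=cv2.INTER_CUBIC);cv2.imwrite("pics/s1c.png",c[...,::-1]);pickle.dump(g,open("s1.pkl","wb"))
E
```

```text
[[386.9 165.3  32. ]
 [522.2 137.5  32. ]
 [499.2 257.8  32. ]]
wrist -11.634433484628985 [478.  265.6] [[ 3.1 -0.2]
 [-2.7  1. ]
 [-0.3 -0.8]]
inner corner [526.1 276.1]
```

View pics/w1c.png

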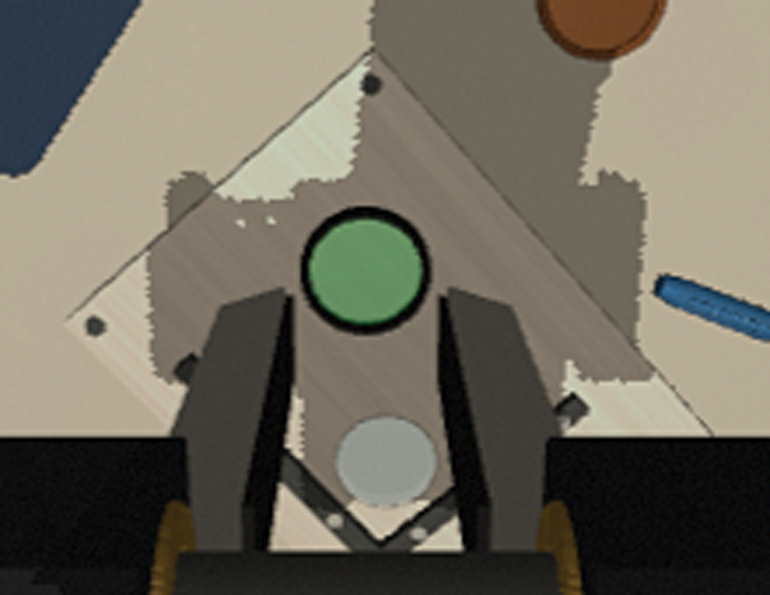

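View pics/s1c.png

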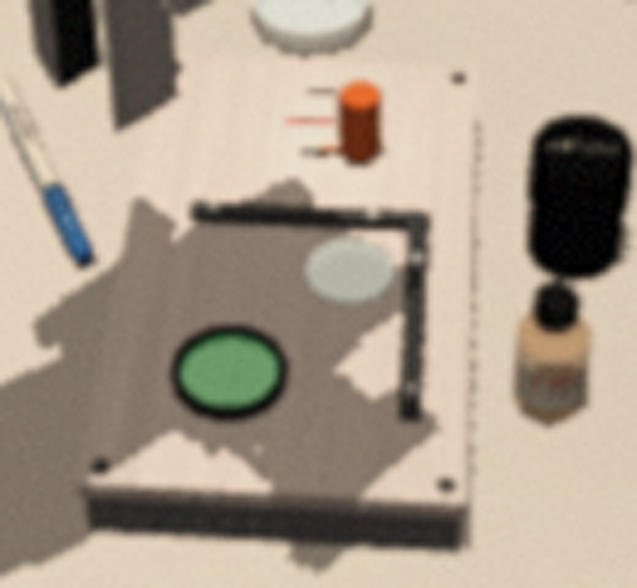

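In the crops, the side view has the window at (291.2,245.3), box corners at (238,290), (315.3,292) and (316.5,204.3), and the knob top at (293.5,209.4). The wrist view has corners at (277.1,174.3) and (188.6,252) and the window at (280.3,292).

```bash
python3 - <<'E'
from h import *
import pickle
np.set_printoptions(precision=1,suppress=True)
f=pickle.load(open("w1.pkl","rb"));g=pickle.load(open("s1.pkl","rb"))
W=ray(f,[(277.1,174.3),(188.6,252),(280.3,292)],32)
S=ray(g,[(238,290),(315.3,292),(316.5,204.3),(291.2,245.3)],32);k=ray(g,[(293.5,209.4)],68)
B=[(-72,-117),(72,-117),(22.5,-2.5)];C=[(-72,-117),(72,-117),(72,127),(22.5,-2.5),(22.5,66)]
for n,b,w in(("wrist",B,W),("side",C,np.r_[S,k]),("both",B+C,np.r_[W,S,k])):
    a,R,t,r=fit(b,w);print(n,np.degrees(a),t,"\n",r.T)
F=np.array([446.6,207.2]);print("filter box",(F-t)@R,"seat",R@[22.5,-2.5]+t,"knob",R@[22.5,66]+t)
E
```

```text
wrist -11.917679074630597 [479.1 265. ] 
 [[ 0.1 -0.4  0.2]
 [-0.2  0.2  0. ]]
side -10.821117123941077 [480.3 261.2] 
 [[ 2.5 -2.2 -0.3 -0.8  0.8]
 [-0.9  2.9 -1.8  0.6 -0.9]]
both -11.411160338214824 [479.6 262.8] 
 [[-1.3 -2.1 -0.4  4.2 -0.2 -0.9 -0.1  0.8]
 [ 2.8  2.   2.1 -3.4  1.8 -2.4 -0.8 -2.1]]
filter box [-21.4 -61. ] seat [501.2 255.9] knob [514.8 323. ]
```

```bash
python3 -m jog '[[0.73,0,0,0,-6.3],[0.73,0.08,-0.13,0,0],[0.73,0,0,0.75,0],[0.73,0,0,0.75,0],[0.73,0,0,0.75,0],[0.73,0,0,0.75,0],[0.73,0,0,0.75,0],[0.73,0,0,0.7,0],[0.73,0,0,0.12,0],[0.73,0,0,0,0],[0.73,0,0,0,0]]'
python3 - <<'E'
from h import *
f=grab_frame("wrist");cv2.imwrite("pics/w2.png",f["img"][...,::-1])
for s,c in greens(f): print(s,c,ray(f,[c],35)[0])
E
```

```text
clock: 3.7
position: [412.7, 175.1, 35.4]
orientation: [[-0.728, -0.686, 0.001], [-0.686, 0.728, 0.0], [-0.001, -0.001, -1.0]]
force: [0.6, -0.2, 0.2]
gripper_width: 25.5
grip_force: 0.0
1089 [322.83838384 118.70707071] [329.17731712 142.22731108  35.        ]
1734 [272.98673587 296.0893887 ] [446.58245371 207.47785789  35.        ]
```

View pics/w2.png

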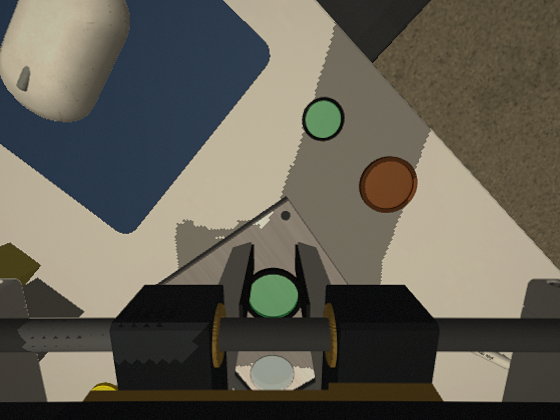

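The filter sits centred between the fingers (col 273). Lowering slightly and pushing.

```bash
python3 -m jog '[[0.73,0,0,0.04,0],[0.73,-0.3,0,0,0],[0.73,-0.3,0,0,0],[0.73,-0.3,0,0,0],[0.73,-0.3,0,0,0],[0.73,-0.3,0,0,0],[0.73,-0.25,0,0,0],[0.73,-0.25,0,0,0],[0.73,-0.2,0,0,0],[0.73,-0.2,0,0,0],[0.73,-0.2,0,0,0],[0.73,-0.15,0,0,0],[0.73,-0.1,0,0,0],[0.73,-0.05,0,0,0],[0.73,0,0,0,0]]'
python3 - <<'E'
from h import *
for n in("wrist","side"):
    f=grab_frame(n)
    for s,c in greens(f): print(n,s,c,ray(f,[c],35)[0])
    if n=="wrist":cv2.imwrite("pics/w3.png",f["img"][...,::-1])
    else: cv2.imwrite("pics/s3.png",cv2.resize(f["img"][190:310,220:350],None,fx=4.9,fy=4.9,interpolation=cv2.INTER_CUBIC)[...,::-1])
E
```

```text
clock: 5.25
position: [475.3, 234.7, 33.5]
orientation: [[-0.727, -0.687, -0.0], [-0.687, 0.727, -0.0], [0.0, 0.0, -1.0]]
force: [-0.2, -0.0, 0.2]
gripper_width: 25.4
grip_force: 0.0
wrist 196 [327.76020408   3.16326531] [344.00988074 156.43162267  35.        ]
wrist 2304 [272.14019097 184.08810764] [446.331725  207.0201489  35.       ]
side 792 [298.36868687  48.34090909] [ 675.40653728 1255.21722218   35.        ]
side 716 [345.99860335 126.73743017] [715.68904191 676.80140438  35.        ]
side 179 [277.24022346 153.96648045] [512.24502444 574.22070929  35.        ]
side 263 [266.20912548 265.1634981 ] [446.28691616 207.68541901  35.        ]
side 163 [203.85276074 310.21472393] [329.76219712 121.55194305  35.        ]
```

View pics/w3.png

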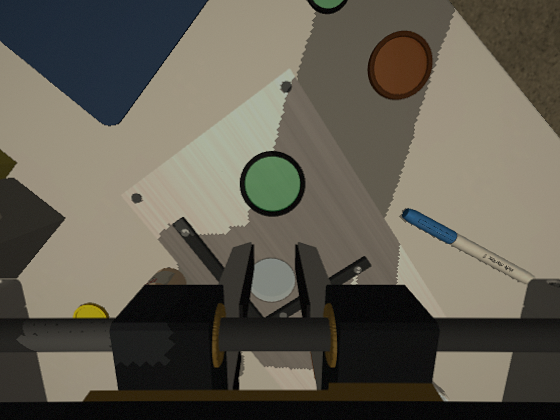

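The filter did not move: it is still at (272,184), and the fingers passed over it. I'll check where the tips really are.

```bash
python3 - <<'E'
from h import *
np.set_printoptions(precision=1,suppress=True)
o=sensors.get_obs();p=o["position"];R=o["orientation"]
f=grab_frame("wrist");g=grab_frame("side")
X=[p+R@[x,y,z] for z in(0,-10,-20) for y in(-12.7,12.7) for x in (8,)]
print(p,proj(f,X),proj(g,[p]))
E
```

```text
[475.  234.4  33.4] [[255.  227.8]
 [290.1 227.8]
 [254.1 232. ]
 [290.9 232. ]
 [253.2 236.6]
 [291.7 236.6]] [[279.5 253.8]]
```

View pics/s3.png

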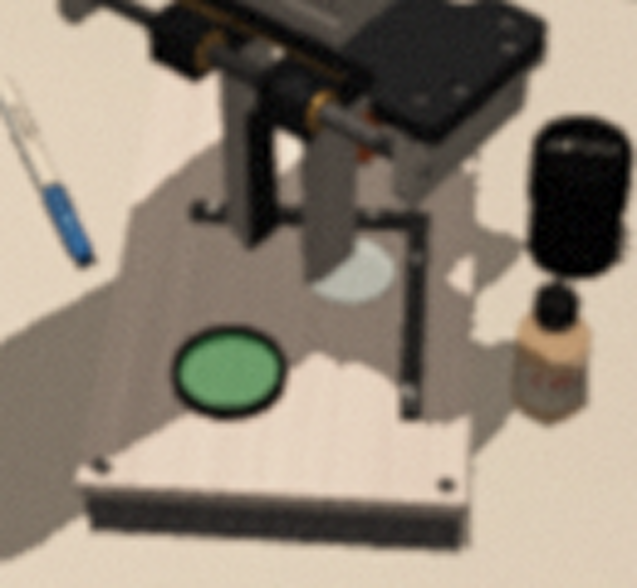

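The side view puts the tips at about (278,243), some 10 px above the projected TCP at (279.5,253.8). So while part open, the tips sit well above the TCP. I'll go back behind the filter and descend by feel.

```bash
python3 -m jog '[[0.73,0.45,0,0,0],[0.73,0.45,0,0,0],[0.73,0.45,0,0,0],[0.73,0.45,0,0,0],[0.73,0.45,0,0,0],[0.73,0.45,0,0,0],[0.73,0,0,0.1,0],[0.73,0,0,0.1,0],[0.73,0,0,0,0]]'; python3 -m jog '[[0.73,0,0,0.1,0],[0.73,0,0,0,0]]';python3 -m jog '[[0.73,0,0,0.1,0],[0.73,0,0,0,0]]'
python3 - <<'E'
from h import *
f=grab_frame("wrist");print([(s,c,ray(f,[c],35)[0]) for s,c in greens(f)])
E
```

```text
clock: 6.35
position: [417.1, 179.7, 27.1]
orientation: [[-0.727, -0.687, 0.0], [-0.687, 0.727, 0.0], [-0.001, 0.0, -1.0]]
force: [-0.1, 0.4, 0.1]
gripper_width: 24.8
grip_force: 0.0
clock: 6.55
position: [416.5, 179.4, 24.1]
orientation: [[-0.727, -0.687, -0.0], [-0.687, 0.727, 0.0], [0.0, 0.0, -1.0]]
force: [-0.9, -0.8, -0.3]
gripper_width: 25.3
grip_force: 0.0
clock: 6.75
position: [416.3, 179.1, 21.1]
orientation: [[-0.727, -0.687, -0.0], [-0.687, 0.727, -0.0], [0.0, 0.0, -1.0]]
force: [0.6, -0.4, 0.1]
gripper_width: 25.5
grip_force: 0.0
[(np.int32(1254), array([325.75837321, 109.95135566]), array([330.00500851, 142.64280524,  35.        ])), (np.int32(1775), array([272.85633803, 297.81014085]), array([445.3587617 , 206.87639266,  35.        ]))]
```

```bash
for i in 1; do python3 -m jog '[[0.73,0,0,0.1,0],[0.73,0,0,0,0]]' | egrep 'posi|force:'; python3 -m jog '[[0.73,0,0,0.08,0],[0.73,0,0,0,0]]'| egrep 'posi|force:'; python3 -m jog '[[0.73,0,0,0.08,0],[0.73,0,0,0,0]]'| egrep 'posi|force:';done
```

```text
position: [416.2, 179.0, 18.2]
force: [0.1, -0.5, 0.4]
grip_force: 0.0
position: [416.3, 178.9, 15.8]
force: [-0.4, 0.2, -0.2]
grip_force: 0.0
position: [416.3, 179.0, 13.4]
force: [-0.0, 0.4, 0.5]
grip_force: 0.0
```

```bash
python3 -m jog '[[0.73,0,0,0.07,0],[0.73,0,0,0,0]]' | egrep 'posi|^force:'; python3 -m jog '[[0.73,0,0,0.05,0],[0.73,0,0,0,0]]'| egrep 'posi|^force:'; python3 - <<'E'
from h import *
f=grab_frame("side")
cv2.imwrite("pics/s4.png",cv2.resize(f["img"][200:310,200:330],None,fx=5,fy=5,interpolation=cv2.INTER_CUBIC)[...,::-1])
p=sensors.get_obs()["position"];print((proj(f,[p,[p[0],p[1],32]])-[200,200])*5)
E
```

```text
position: [416.3, 179.0, 11.4]
force: [0.5, 0.6, 0.6]
position: [416.3, 179.0, 9.9]
force: [-0.2, -0.8, 0.9]
[[261.88231703 436.17814713]
 [258.43269475 398.51159062]]
```

View pics/s4.png

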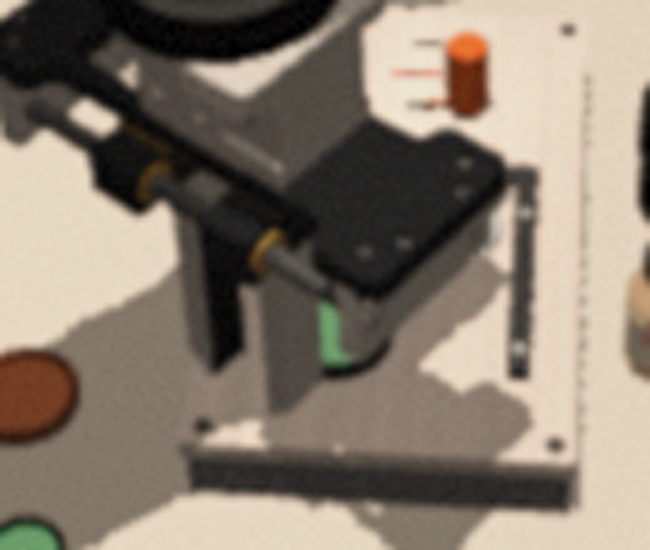

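The left and right tips are at crop (217,370) and (275,412), about 4 mm above the plate point (258,398). I'll keep descending by feel.

```bash
python3 -m jog '[[0.73,0,0,0.05,0],[0.73,0,0,0,0]]' | egrep 'posi|^force:'; python3 -m jog '[[0.73,0,0,0.04,0],[0.73,0,0,0,0]]'| egrep 'posi|^force:'; python3 -m jog '[[0.73,0,0,0.04,0],[0.73,0,0,0,0]]'| egrep 'posi|^force:'
```

```text
position: [416.3, 179.0, 8.4]
force: [-0.5, -0.8, 0.1]
position: [416.3, 179.0, 7.3]
force: [0.7, 1.4, -0.2]
position: [416.3, 179.0, 6.0]
force: [0.1, -0.2, 0.5]
```

```bash
python3 -m jog '[[0.73,0,0,0.04,0],[0.73,0,0,0,0]]' | egrep 'posi|^force:'; python3 -m jog '[[0.73,0,0,0.04,0],[0.73,0,0,0,0]]'| egrep 'posi|^force:'
```

```text
position: [416.4, 179.0, 4.9]
force: [0.0, -0.5, 1.0]
position: [416.4, 179.0, 3.6]
force: [-0.5, 0.2, 0.7]
```

```bash
python3 -m jog '[[0.73,0,0,0.03,0],[0.73,0,0,0,0]]' | egrep 'posi|^force:'; python3 -m jog '[[0.73,0,0,0.03,0],[0.73,0,0,0,0]]'| egrep 'posi|^force:'
```

```text
position: [416.4, 179.0, 2.8]
force: [1.7, -0.5, 0.1]
position: [416.4, 179.0, 1.9]
force: [0.6, -0.8, -0.3]
```

```bash
python3 - <<'E'
from h import *
f=grab_frame("wrist");p=sensors.get_obs()["position"];R=sensors.get_obs()["orientation"]
c=-np.array(f["R"]).T@f["t"];print("cam in tool",R.T@(c-p), [(s,c) for s,c in greens(f)])
# pixel where the far plate region meets the fingers: dark-grey finger rows at column 240, 305
g=cv2.cvtColor(f["img"],cv2.COLOR_RGB2GRAY);print(g[225:300:3,244],g[225:300:3,302])
print(proj(f,[p+R@[x,y,z] for y in(-12.7,12.7) for z in(0,-26,-30) for x in(8,)]))
E
```

```text
cam in tool [  72.76933376    1.0126367  -213.29957324] [(np.int32(1494), array([330.62516734, 107.38888889])), (np.int32(1247), array([273.03207698, 304.44186047]))]
[135  36  59 111 119 120 110  63  63  62  64  64  64  63  63  64  59  55
  39   3   2   4   8   7   9] [124 125 121 121 123 125  64  63  63  63  63  64  67  55  39  20   7  13
  14  12   6  11  10   9   7]
[[254.95915941 227.87944465]
 [252.53991248 239.67702316]
 [252.11182368 241.76435205]
 [290.10992231 227.88058397]
 [292.1700954  239.67716651]
 [292.53463861 241.76428843]]
```

```bash
python3 -m jog '[[0.73,0,0,0.03,0],[0.73,0,0,0,0]]' | egrep 'posi|^force:'; python3 -m jog '[[0.73,0,0,0.03,0],[0.73,0,0,0,0]]'| egrep 'posi|^force:'
```

```text
position: [416.3, 179.0, 1.0]
force: [-0.2, -0.2, 0.3]
position: [416.4, 179.1, 0.1]
force: [0.5, 0.2, 0.8]
```

```bash
python3 -m jog '[[0.73,0,0,0.03,0],[0.73,0,0,0,0]]' | egrep 'posi|^force:'
```

```text
position: [416.3, 179.0, -0.8]
force: [0.1, -0.0, 0.0]
```

```bash
python3 -m jog '[[0.73,-0.2,0,0,0],[0.73,-0.2,0,0,0],[0.73,-0.2,0,0,0],[0.73,-0.15,0,0,0],[0.73,-0.1,0,0,0],[0.73,0,0,0,0]]' | egrep 'posi|^force:'
python3 - <<'E'
from h import *
f=grab_frame("wrist");print([(s,c,ray(f,[c],35)[0]) for s,c in greens(f)])
f=grab_frame("side");print([(s,c,ray(f,[c],35)[0]) for s,c in greens(f)][-3:])
E
```

```text
position: [435.4, 197.0, -0.8]
force: [-1.0, 0.0, -0.1]
[(np.int32(1686), array([333.49466192,  62.45492289]), array([333.42094736, 145.13503562,  35.        ])), (np.int32(2090), array([274.15598086, 295.81052632]), array([453.75934564, 216.01276815,  35.        ]))]
[(np.int32(168), array([255.54166667, 189.95238095]), array([445.24228223, 436.84446479,  35.        ])), (np.int32(41), array([275.6097561 , 261.12195122]), array([465.12280302, 215.28989356,  35.        ])), (np.int32(163), array([203.84662577, 310.34969325]), array([329.75420615, 121.27561957,  35.        ]))]
```

The filter now moves with the fingers: it is at (453.8,216), 26 mm ahead of the TCP as expected. Continuing to just short of the seat.

```bash
python3 -m jog '[[0.73,-0.15,0,0,0],[0.73,-0.25,-0.01,0,0],[0.73,-0.25,-0.01,0,0],[0.73,-0.25,-0.01,0,0],[0.73,-0.25,-0.01,0,0],[0.73,-0.2,0,0,0],[0.73,-0.2,0,0,0],[0.73,-0.15,0,0,0],[0.73,-0.1,0,0,0],[0.73,-0.05,0,0,0],[0.73,0,0,0,0]]'
python3 - <<'E'
from h import *
f=grab_frame("wrist");print([(s,c,ray(f,[c],35)[0]) for s,c in greens(f)])
E
```

```text
clock: 11.7
position: [476.1, 233.9, -0.7]
orientation: [[-0.727, -0.687, -0.0], [-0.687, 0.727, 0.0], [0.0, 0.0, -1.0]]
force: [0.1, 0.3, -0.2]
gripper_width: 25.3
grip_force: 0.0
[(np.int32(380), array([276.41052632, 277.93421053]), array([484.5655264 , 245.36264264,  35.        ])), (np.int32(33), array([296.84848485, 312.78787879]), array([493.31693457, 271.91954639,  35.        ])), (np.int32(28), array([251.92857143, 313.46428571]), array([513.66430537, 251.09862472,  35.        ]))]
```

```bash
python3 -m jog '[[0.73,-0.07,0,0,0],[0.73,-0.07,0,0,0],[0.73,0,0,0,0]]'| egrep 'posi|^force:'; python3 -m jog '[[0.73,-0.05,0,0,0],[0.73,0,0,0,0]]'| egrep 'posi|^force:'; python3 -m jog '[[0.73,-0.04,0,0,0],[0.73,0,0,0,0]]'| egrep 'posi|^force:'
```

```text
position: [479.5, 237.0, -0.7]
force: [-0.5, 0.6, -0.5]
position: [480.4, 237.8, -0.8]
force: [0.3, -0.1, -0.4]
position: [480.8, 238.1, -0.8]
force: [-0.6, -1.6, 0.3]
```

```bash
python3 -m jog '[[0.73,-0.05,0,0,0],[0.73,0,0,0,0]]'| egrep 'posi|^force:'; python3 -m jog '[[0.73,-0.05,0,0,0],[0.73,0,0,0,0]]'| egrep 'posi|^force:'; python3 -m jog '[[0.73,0,0,0,0],[0.73,0,0,0,0]]'| egrep 'posi|^force:'
```

```text
position: [481.0, 238.3, -1.0]
force: [-2.5, -3.9, 2.3]
position: [481.2, 238.4, -1.1]
force: [-4.7, -4.9, 3.9]
position: [481.2, 238.4, -1.1]
force: [-4.3, -4.5, 3.4]
```

Blocked at about 6.5 N, with reaction from both bars. Back off, lift, and check.

```bash
python3 -m jog '[[0.73,0.05,0,0,0],[0.73,0.1,0,0,0],[0.73,0.3,0,0,0],[0.73,0.5,0,0,0],[0.73,0.5,0,-0.5,0],[0.73,0.5,0,-0.9,0],[0.73,0.5,0,-0.9,0],[0.73,0.3,0,-0.9,0],[0.73,0,0,-0.9,0],[0.73,0,0,-0.5,0],[0.73,0,0,0,0],[0.73,0,0,0,0]]'
python3 - <<'E'
from h import *
f=grab_frame("wrist");np.set_printoptions(precision=1,suppress=True)
import pickle;pickle.dump(f,open("w5.pkl","wb"))
a=np.radians(-11.918);R=np.array([[np.cos(a),-np.sin(a)],[np.sin(a),np.cos(a)]]);t=np.array([479.1,265.0])
p=proj(f,[[*(R@[22.5,-2.5]+t),38]])[0];print(p)
x,y=int(p[0])-75,int(p[1])-60
c=cv2.resize(f["img"][y:y+110,x:x+150],None,fx=5,fy=5,interpolation=cv2.INTER_CUBIC);cv2.imwrite("pics/w5.png",c[...,::-1]);print(x,y)
E
```

```text
clock: 14.25
position: [423.6, 184.2, 137.2]
orientation: [[-0.727, -0.687, 0.001], [-0.687, 0.727, 0.001], [-0.001, -0.0, -1.0]]
force: [-0.6, -1.0, 0.1]
gripper_width: 25.3
grip_force: 0.0
[273.6 299.5]
198 239
```

View pics/w5.png

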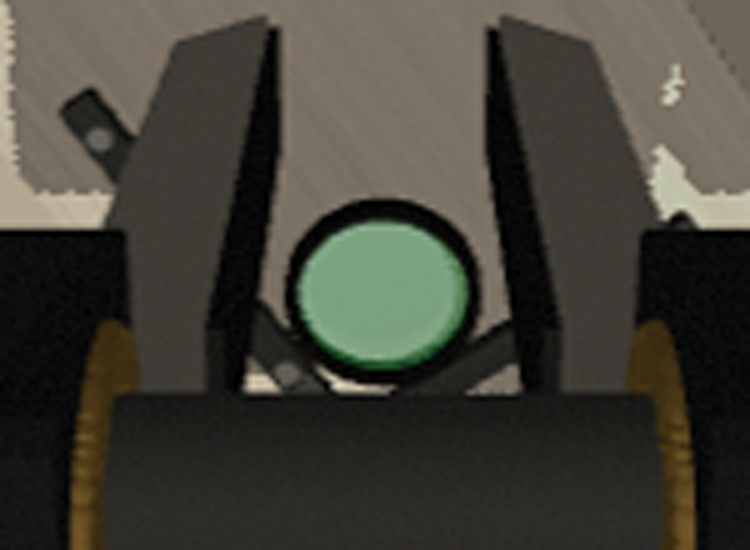

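The view shows the ring, centre about (382,290) in the crop, touching both dark bars in the corner. Next I check this numerically, then move over the knob.

```bash
python3 -m jog '[[0.4,0,0,-0.8,0],[0.4,-0.68,0.165,0,0],[0.4,-0.68,0.165,0,0],[0.4,-0.68,0.165,0,0],[0.4,-0.68,0.165,0,0],[0.4,-0.68,0.165,0,0],[0.4,-0.68,0.165,0,0],[0.4,-0.68,0.165,0,0],[0.4,-0.68,0.165,0,0],[0.4,0,0,0,7.9],[0.4,0,0,0,7.9],[0.4,0,0,0,7.9],[0.4,0,0,0,7.9],[0.4,0,0,0,7.9],[0.4,0,0,0,7.9],[0.4,0,0,0,7.9],[0.4,0,0,0,0],[0.4,0,0,0,0]]'
cat >> h.py <<'E'
def look(f):
    hsv=cv2.cvtColor(f["img"],cv2.COLOR_RGB2HSV)
    for nm,lo,hi,z in(("green",(40,50,25),(90,255,255),38),("orange",(3,150,170),(14,255,255),68)):
        n,l,s,c=cv2.connectedComponentsWithStats(cv2.inRange(hsv,lo,hi))
        for i in range(1,n):
            if s[i,4]>60: print(nm,s[i],c[i].round(1),ray(f,[c[i]],z)[0].round(1))
E
python3 - <<'E'
from h import *
import pickle
g=pickle.load(open("w5.pkl","rb"));print("ring",ray(g,[(198+382/5,239+290/5)],37)[0])
for n in("wrist","side"):
    f=grab_frame(n);pickle.dump(f,open("k_"+n+".pkl","wb"));print(n);look(f)
E
```

```text
clock: 16.1
position: [514.2, 324.7, 160.0]
orientation: [[-0.979, 0.203, -0.001], [0.203, 0.979, -0.001], [0.001, -0.002, -1.0]]
force: [0.3, -0.2, -0.9]
gripper_width: 56.4
grip_force: 0.0
ring [498.16415573 256.77388657  37.        ]
wrist
green [ 66  51  25  27 543] [77.9 63.9] [335.8 163.5  38. ]
green [195 186  35  34 935] [211.7 202.4] [498.6 257.7  38. ]
green [521 261  39  36 566] [540.1 272.8] [658.1 613.2  38. ]
side
green [270  36  49  15 203] [296.1  42.9] [ 674.  1302.2   38. ]
green [313 102  68  39 791] [344.9 126. ] [712.2 676.2  38. ]
green [281 236  20  16 247] [290.4 243.4] [499.5 254.8  38. ]
green [196 304  16  14 172] [203.8 310.5] [330.1 118.8  38. ]
```

```bash
python3 - <<'E'
from h import *
import pickle
np.set_printoptions(linewidth=250)
a=np.radians(-11.918);R=np.array([[np.cos(a),-np.sin(a)],[np.sin(a),np.cos(a)]]);t=np.array([479.1,265.0])
for n in("k_wrist","w5"):
    f=pickle.load(open(n+".pkl","rb"));g=cv2.cvtColor(f["img"],cv2.COLOR_RGB2GRAY).astype(np.float32)
    print(n,"d:",np.arange(14,42))
    for nm,d,e in(("+x",(1,0),(0,1)),("+y",(0,1),(1,0)),("-x",(-1,0),(0,1)),("-y",(0,-1),(1,0))):
        for o in(-3,0,3):
            B=np.array([22.5,-2.5])+np.arange(14,42)[:,None]*np.array(d)+o*np.array(e)
            P=proj(f,np.c_[B@R.T+t,np.full(len(B),38)]).astype(np.float32)
            print(nm,o,cv2.remap(g,P[:,0],P[:,1],cv2.INTER_LINEAR).ravel().round().astype(int))
E
```

```text
k_wrist d: [14 15 16 17 18 19 20 21 22 23 24 25 26 27 28 29 30 31 32 33 34 35 36 37 38 39 40 41]
+x -3 [126 128 112  43  18  16  25  40  52  34  50  52  50  50  51  50  48  72 123 156 153 152 154 153 152 151 153 153]
+x 0 [125 129 129  51  15  12  18  30  51  33  52  80 111 130 126 118  78  78 122 157 154 152 154 154 152 152 153 153]
+x 3 [127 126 106  32  11  18  43  60  34  32  54  87 116 131 126 112  67  75 122 155 154 152 153 153 152 152 152 153]
+y -3 [126 126 128 118  74  23  12  17  34  55  54  47  34  29  27  34  60  92 101 100  99 100 100 100 100 100 100 101]
+y 0 [124 125 127 116  76  31  12  16  33  55  46  31  28  28  27  38  64  94 104 103 103 102 103 104 103 102 103 103]
+y 3 [126 127 124 104  50  18  16  23  40  53  51  43  32  28  26  31  53  84  98  97  98  97  97  97  98  98  98  98]
-x -3 [125 124 126 126 113 107  63  29  16  10  68 159 162 159 157 155 159 158 156 156 157 158 159 159 157 155 156 155]
-x 0 [126 126 127 127 117 106  62  29  19  10  60 161 162 160 157 155 158 159 157 157 157 158 159 159 157 156 156 156]
-x 3 [126 126 127 127 115 107  56  23  15  10  6
[... 1252 characters left out ...]
146 147 146 132  76  27   8   7  14  62 107 117 117 115 115 117 107  65  17   5   9   7   8   7   5   7]
-x 0 [146 146 147 146 143 129  93  32  10   6  37  88 116 117 116 116 116  97  52   0   6   9   7   9   8   8   6  15]
-x 3 [146 146 147 141 127 100  69  25   8  10  65 103 118 118 119 109  77  10   3   6   9  10   7   8   9   9  22  45]
-y -3 [147 147 148 149 150 139  85  21   9   7   2  53 105 112 111 110 111 110 110 110 110 110 111 112 111 112 113 107]
-y 0 [147 147 147 148 150 147  95  33   9   6  15  59 107 116 115 116 115 115 114 114 114 115 116 118 120  98  68  28]
-y 3 [147 146 148 149 150 114  49  10   8  10  41  95 115 115 114 114 114 114 114 115 115 104  80  42  17   9   9   8]
```

The numbers suggest a gap of about 1.5 mm at the x-bar (ring -x edge at 24.3, +x edge at 20.7), while y touches. I'll do a second push at box 25°, mostly +x.

```bash
python3 -m jog '[[0.73,0.31,-0.72,0,0],[0.73,0.31,-0.72,0,0],[0.73,0.31,-0.72,0,0],[0.73,0.31,-0.72,0,0],[0.73,0,0,0,-8.33],[0.73,0,0,0,-8.33],[0.73,0,0,0,-8.33],[0.73,0,0,0,0]]'; python3 - <<'E'
from h import *
f=grab_frame("wrist");look(f);o=sensors.get_obs();p=o["position"];R=o["orientation"];print(R.T@(ray(f,[c for s,c in [max(greens(f,(40,50,25)),key=lambda q:q[0])]],37)[0]-p))
for s,c in greens(f,(40,50,25)): print(s,c,R.T@(ray(f,[c],37)[0]-p))
E
```

```text
clock: 17.0
position: [460.6, 247.8, 161.3]
orientation: [[-0.974, -0.228, -0.0], [-0.228, 0.974, 0.001], [-0.0, 0.001, -1.0]]
force: [0.0, -0.4, -1.2]
gripper_width: 25.6
grip_force: 0.0
green [197  44  26  28 571] [209.8  57.5] [330.9 153.1  38. ]
green [257 221  34  32 850] [273.4 236.2] [498.3 257.   38. ]
green [485 393  18   9 116] [494.  397.4] [649.9 591.4  38. ]
[-39.09259547   0.54107047 124.24677384]
571 [209.8441331   57.48336252] [147.84620294 -63.45328096 124.21671817]
850 [273.44352941 236.15764706] [-39.09259547   0.54107047 124.24677384]
116 [493.95689655 397.42241379] [-262.35357312  293.38602293  124.38356435]
```

```bash
python3 -m jog '[[0.73,0,0,0.85,0],[0.73,0,0,0.85,0],[0.73,0,0,0.85,0],[0.73,0,0,0.85,0],[0.73,0,0,0.85,0],[0.73,0,0,0.75,0],[0.73,0,0,0.3,0],[0.73,0,0,0.1,0],[0.73,0,0,0,0],[0.73,-0.15,0,0,0],[0.73,-0.15,0,0,0],[0.73,-0.08,0,0,0],[0.73,0,0,0,0]]'|egrep 'posi|^force'
python3 -m jog '[[0.73,-0.05,0,0,0],[0.73,0,0,0,0]]'| egrep 'posi|^force:'; python3 -m jog '[[0.73,-0.04,0,0,0],[0.73,0,0,0,0]]'| egrep 'posi|^force:'; python3 -m jog '[[0.73,-0.04,0,0,0],[0.73,0,0,0,0]]'| egrep 'posi|^force:'
```

```text
position: [472.6, 250.8, -0.4]
force: [0.4, -0.1, -0.7]
position: [473.2, 250.9, -0.7]
force: [0.3, -0.5, 0.3]
position: [474.0, 250.8, -0.8]
force: [-0.6, 0.4, -0.5]
position: [474.8, 250.6, -0.9]
force: [-1.1, -1.3, 0.8]
```

```bash
for i in 1; do python3 -m jog '[[0.73,-0.04,0,0,0],[0.73,0,0,0,0]]'| egrep 'posi|^force:'; python3 -m jog '[[0.73,-0.05,0,0,0],[0.73,0,0,0,0]]'| egrep 'posi|^force:'; python3 -m jog '[[0.73,-0.05,0,0,0],[0.73,0,0,0,0],[0.73,0,0,0,0]]'| egrep 'posi|^force:';done
```

```text
position: [475.5, 250.6, -1.0]
force: [-3.1, -2.8, 2.1]
position: [475.9, 250.5, -1.1]
force: [-5.2, -4.0, 3.7]
position: [476.0, 250.5, -1.2]
force: [-7.2, -4.3, 5.3]
```

```bash
python3 -m jog '[[0.73,0.1,0,0,0],[0.73,0.2,0,0,0],[0.73,0.4,0,0,0],[0.73,0.4,0,0,0],[0.73,0,0,-0.9,0],[0.73,0,0,-0.9,0],[0.73,0,0,-0.9,0],[0.73,0,0,-0.9,0],[0.5,0,0,-0.9,0],[0.5,0,0,-0.9,0],[0.5,0,0,0,8.33],[0.5,0,0,0,8.33],[0.5,0,0,0,8.33],[0.5,-0.42,0.77,0,0],[0.5,-0.42,0.77,0,0],[0.5,-0.42,0.77,0,0],[0.5,-0.42,0.77,0,0],[0.5,0,0,0,0],[0.5,0,0,0,0]]'
python3 - <<'E'
from h import *
import pickle
np.set_printoptions(linewidth=250)
f=grab_frame("wrist");look(f);g=grab_frame("side");look(g);pickle.dump(f,open("k2.pkl","wb"));pickle.dump(g,open("k2s.pkl","wb"))
a=np.radians(-11.918);R=np.array([[np.cos(a),-np.sin(a)],[np.sin(a),np.cos(a)]]);t=np.array([479.1,265.0])
g=cv2.cvtColor(f["img"],cv2.COLOR_RGB2GRAY).astype(np.float32)
for nm,d,e in(("+x",(1,0),(0,1)),("+y",(0,1),(1,0)),("-x",(-1,0),(0,1)),("-y",(0,-1),(1,0))):
    for o in(-3,0,3):
        B=np.array([22.5,-2.5])+np.arange(14,36)[:,None]*np.array(d)+o*np.array(e)
        P=proj(f,np.c_[B@R.T+t,np.full(len(B),38)]).astype(np.float32)
        print(nm,o,cv2.remap(g,P[:,0],P[:,1],cv2.INTER_LINEAR).ravel().round().astype(int))
h=cv2.cvtColor(f["img"],cv2.COLOR_RGB2HSV);m=cv2.inRange(h,(0,140,90),(16,255,255));n,l,s,c=cv2.connectedComponentsWithStats(m)
for i in range(1,n):
    if s[i,4]>40: print("or",s[i],c[i],ray(f,[c[i]],68)[0])
E
```

```text
clock: 21.55
position: [516.0, 325.8, 161.1]
orientation: [[-0.979, 0.205, 0.001], [0.205, 0.979, 0.001], [-0.001, 0.001, -1.0]]
force: [-0.6, -0.4, -0.2]
gripper_width: 46.8
grip_force: 0.0
green [ 63  49  26  28 548] [75.8 62.6] [335.9 163.5  38. ]
green [193 184  35  35 930] [210.1 201. ] [498.7 257.6  38. ]
green [519 258  41  46 752] [538.4 272.2] [661.3 614.2  38. ]
green [270  35  49  15 230] [296.6  42.4] [ 676.7 1306.9   38. ]
green [313 102  68  39 784] [345.3 126.2] [713.1 675.2  38. ]
green [281 236  20  16 248] [290.5 243.4] [499.7 254.7  38. ]
green [196 304  16  14 171] [203.8 310.5] [330.1 118.7  38. ]
+x -3 [130 130 107  55  10  12  21  40  34  31  53  53  50  54  52  49  52  71 127 151 156 155]
+x 0 [128 130 118  77  16  15  15  24  24  32  57  76 123 137 138 124  95  65 116 151 156 156]
+x 3 [128 130 111  63   7  14  17  36  32  31  58  79 122 127 128 112  80  66 119 151 157 156]
+y -3 [128 128 129 119  77  26  11  26  47  56  54  51  45  30  29  36  65  93 103 101 101 101]
+y 0 [127 129 130 127 101  21  13  23  39  51  55  52  43  29  29  29  59  93 105 103 104 10
[... 157 characters left out ...]
163 160 159 160 161 160 159 159 160]
-x 0 [129 128 128 130 119  89  50  22  17   5 109 156 164 164 161 160 161 161 159 160 159 160]
-x 3 [129 128 127 130 120  86  42  17  13   4 105 155 164 164 162 160 161 161 161 160 160 161]
-y -3 [126 129 129 117  91  55  24  11  22  99 145 159 159 159 159 158 158 157 157 156 157 157]
-y 0 [127 129 131 121  93  51  18  13   7 103 150 162 162 161 161 161 161 161 161 161 161 160]
-y 3 [128 130 128 113  83  43  14  14  40 107 151 161 160 160 159 160 159 160 159 159 158 159]
or [144  33  13  34 129] [151.24031008  53.08527132] [351.63449715 248.29263566  68.        ]
or [263 201  17  16 207] [271.23188406 208.84057971] [514.61292955 324.02016989  68.        ]
```

The filter sits at the same spot (498.7,257.6) after two pushes from different directions, so it is seated. The apparent gap was the ring's visible side wall. The knob is at (514.6,324.0), so I descend onto it.

```bash
python3 -m jog '[[0.5,0.03,-0.07,0,0],[0.5,0,0,0.8,0],[0.5,0,0,0.8,0],[0.5,0,0,0.8,0],[0.5,0,0,0.8,0],[0.5,0,0,0.5,0],[0.5,0,0,0.3,0],[0.5,0,0,0.3,0],[0.5,0,0,0,0]]'|egrep 'posi|^force'
python3 -m jog '[[0.5,0,0,0.2,0],[0.5,0,0,0.2,0],[0.5,0,0,0.2,0],[0.5,0,0,0.1,0],[0.5,0,0,0,0]]'|egrep 'posi|^force'
python3 -m jog '[[0.6,0,0,0,0],[0.7,0,0,0,0],[0.75,0,0,0,0],[0.8,0,0,0,0],[0.85,0,0,0,0],[0.9,0,0,0,0],[0.9,0,0,0,0]]'
python3 - <<'E'
from h import *
f=grab_frame("side");look(f)
E
```

```text
position: [514.0, 322.6, 31.7]
force: [-0.1, 0.2, -0.5]
position: [514.1, 322.8, 10.7]
force: [0.3, -0.3, -0.4]
clock: 23.75
position: [514.6, 323.2, 11.4]
orientation: [[-0.978, 0.207, 0.0], [0.207, 0.978, 0.0], [-0.0, 0.0, -1.0]]
force: [0.0, -0.8, 1.5]
gripper_width: 17.0
grip_force: 30.0
green [298  18  31  44 692] [312.6  39.9] [ 741.4 1320.5   38. ]
green [315 105  66  36 774] [345.6 126.5] [713.6 673.3  38. ]
green [274 127  40  12 198] [293.6 133.5] [567.3 660.   38. ]
green [281 236  20  16 242] [290.5 243.2] [499.6 255.3  38. ]
green [196 304  16  14 173] [203.9 310.5] [330.2 118.7  38. ]
```

```bash
python3 -m jog '[[1,0,0.06,0,0],[1,0,0.1,0,0],[1,0,0.1,0,0],[1,0,0.1,0,0],[1,0,0,0,0],[1,0,0,0,0]]'
python3 -m jog '[[1,0,0.1,0,0],[1,0,0.1,0,0],[1,0,0.06,0,0],[1,0,0,0,0],[1,0,0,0,0],[1,0,0,0,0]]'
```

```text
clock: 24.4
position: [516.3, 331.8, 11.4]
orientation: [[-0.978, 0.207, -0.001], [0.207, 0.978, -0.003], [0.001, -0.003, -1.0]]
force: [-1.5, -4.2, 6.2]
gripper_width: 16.8
grip_force: 30.0
clock: 25.0
position: [517.6, 338.3, 11.4]
orientation: [[-0.978, 0.208, -0.002], [0.208, 0.978, -0.004], [0.001, -0.004, -1.0]]
force: [-2.1, -5.8, 6.1]
gripper_width: 17.0
grip_force: 30.0
```

```bash
python3 -m jog '[[1,0,0.1,0,0],[1,0,0.08,0,0],[1,0,0,0,0],[1,0,0,0,0],[1,0,0,0,0],[1,0,0,0,0]]'
python3 - <<'E'
from h import *
import pickle
o=sensors.get_obs();d=o["position"]-np.array([514.6,323.2,0]);print("travel",d[:2]@[.2065,.9785],o["force"])
S=[]
for n,y,x,h,w in(("scene",170,240,50,60),("side",190,265,45,60)):
    f=grab_frame(n);pickle.dump(f,open("z_"+n+".pkl","wb"));look(f)
    S.append(cv2.resize(f["img"][y:y+h,x:x+w],(600,290),interpolation=cv2.INTER_CUBIC))
cv2.imwrite("pics/z.png",np.vstack(S)[...,::-1])
E
```

```text
clock: 25.6
position: [518.6, 342.9, 11.4]
orientation: [[-0.978, 0.208, -0.003], [0.208, 0.978, -0.005], [0.001, -0.005, -1.0]]
force: [-3.3, -7.2, 7.9]
gripper_width: 17.3
grip_force: 30.0
travel 20.066258048325235 [-3.29010492 -7.15174498  7.88399235]
green [236  36  36  35 891] [253.4  52.6] [ 905.5 -356.6   38. ]
green [240 121  35  11 150] [257.3 127.5] [666.8  77.1  38. ]
green [493 137  58  24 166] [518.3 153.4] [-19.2 -92.   38. ]
green [277 176  16  12 123] [284.1 181.2] [498.3 260.   38. ]
green [359 180  11   7  66] [364.1 183. ] [316.1 186.6  38. ]
green [  12  254  128  121 1877] [ 93.9 318.2] [660.3 755.5  38. ]
green [300  12  29  44 621] [313.4  34.6] [ 755.  1376.3   38. ]
green [316 105  65  35 764] [346.  126.6] [714.4 672.4  38. ]
green [275 120  39  13 183] [294.7 126.7] [575.5 694.4  38. ]
green [281 236  20  16 233] [290.5 243.3] [499.7 254.9  38. ]
green [196 304  16  14 173] [203.8 310.5] [330.1 118.7  38. ]
```

View pics/z.png

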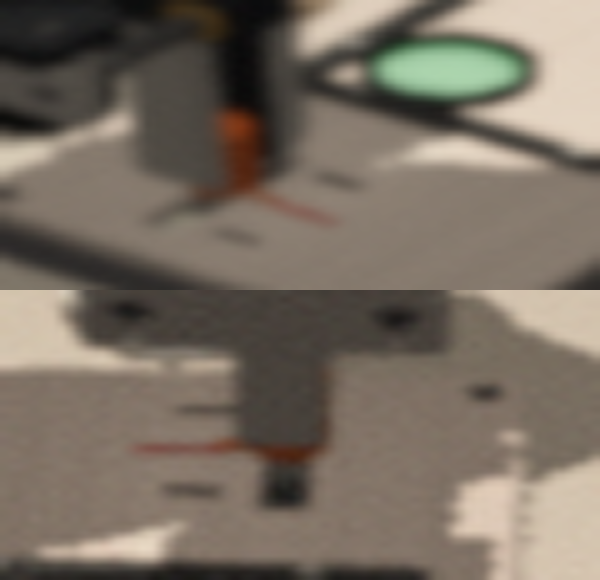

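The final view shows the pointer at about (225,443), on the red mark's row (~447), with the filter in its corner. I'll check the pointer's shift numerically against the start picture.

```bash
python3 - <<'E'
from h import *
import pickle
np.set_printoptions(precision=1,suppress=True)
b=np.array([.2065,.9785])
for n in("s1","z_side"):
    f=pickle.load(open(n+".pkl","rb"));im=f["img"].astype(int);red=np.clip(im[...,0]-im[...,1]-20,0,None)  # redness
    for nm,x0,x1,y0,y1 in(("mark",279,284,208,220),("pointer",285,288,208,226)):
        w=red[y0:y1,x0:x1];ys,xs=np.mgrid[y0:y1,x0:x1]
        print(n,nm,w.sum(1),end=" ")
        if w.sum():
            c=((w*xs).sum()/w.sum(),(w*ys).sum()/w.sum());print(np.array(c),ray(f,[c],32)[0][:2]@b)
E
```

```text
s1 mark [  0   0   0   0   0  10 161  66   0   0   0   0] [280.8 214.2] 443.65094464579465
s1 pointer [  0   1   0   0   0  12 106  49   0   0   0  36  68  27   0   0   0   0] [286.1 216.7] 436.5246462284272
z_side mark [ 0  0  0  0  0  6 92 36  0  0  0  0] [280.9 214.2] 443.70501623624466
z_side pointer [ 0  0  0  0  0 30 69 24  0  0  0  0  0  0  0  0  0  0] [286.1 214. ] 445.30208297857774
```

```bash
python3 -m jog '[[1,0,0,0,0],[1,0,0,0,0],[1,0,0,0,0],[1,0,0,0,0],[1,0,0,0,0]]'|egrep 'posi|^force'; python3 -c "
from bench import ctrl
print(ctrl.close_job())"
```

```text
position: [518.6, 342.9, 11.4]
force: [-1.7, -7.6, 7.7]
the job is handed in; nothing more can be done
None
```

I handed the job in: the filter is seated against both stop bars, and the gripper holds the shutter knob at half travel (about 20 mm, pointer on the red mark); I got no verdict back, and I kept clear of the can, vial, dish and marker but didn't re-check them.

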